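# Rotate three lamp finials into their own job trays

### The arm

A 7-joint arm with a two-finger parallel gripper is mounted at the origin on the work surface. World frame = base frame: x ahead of the robot, y to its left, z up, the work surface at z = 0. Lengths are in m, angles in rad, forces in N, time in s.
With the tool pointing down it reaches from about 0.425 to 0.925 m from the base axis. Payload 6.8 kg.
Tool frame: the origin (TCP) lies at the very end of the fingers, on their centre line; the grasp point (between the pads) lies 19 mm behind it; z points along the fingers, y is the direction in which the jaws open and shut (so a half turn about z gives the same grasp; the last joint's range is limited). The gripper opens to 85 mm and grips with 20 to 120 N. Pads are 22 mm wide; open, the fingers measure 114 mm over their backs; the gripper's body (76 mm by 85 mm) begins 54 mm behind the grasp point. The pads swing forward as they close: fully open they stand 13 mm farther back than shut.
Start: joints at [-1.367, 0.477, 0.022, 1.555, -0.011, 1.109, -0.083], TCP at [0.207, 0.642, 0.231] pointing down, gripper open.
Joint ranges: [-2.96, 2.96], [-0.34, 2.1], [-1.41, 1.46], [0.24, 2.44], [-1.37, 4.51], [0.17, 1.92], [-2.96, 2.96]. Speed limits (rad/s): [2.39, 2.39, 3.14, 3.14, 3.14, 3.14, 3.14].

### API

Orientations are given as a unit quaternion [w, x, y, z].
In Python, from station import bot gives the robot as it stands.
- The arm moves only by the tool move_arm, never from a script. Its argument "commands" is text: rows parted by semicolons, each of 7 numbers parted by spaces: the opening, from 0 (shut) to 1 (fully open), then the shift along the tool's x, y, z in cm, then the turn, a rotation vector about the tool's x, y, z in degrees. In form: gripper tx ty tz rx ry rz; .... A call has 1 to 12 rows; each row shifts and turns the commanded pose from where the row before left it, along the tool's axes as they then stand; what a row does not reach is not made up. A row lasts 1/12 s, in which the tool goes at most 41.7 mm and 7.16 degrees, less where a joint would pass 70% of its speed; a pose out of reach is approached as far as the arm can. A call with a gripper value outside its range is refused whole. The fingers move at their own pace and stop on an object; "force" is the grip in N (left out, the last holds). Time passes only in rows, so rows that do not move let the fingers close. It gives the time, the measured TCP pose, the force and the opening at its end, in the units of the state.
- bot.get_obs(): the state, without advancing time (a new reading comes with each control period).
- bot.read_camera(name): name is "scene" or "top" or "wrist"; returns a dict with "img" (400x640x3 uint8, red, green, blue), "K" (3x3 intrinsics, pixels), "distortion" ([k1, k2, p1, p2, k3] as OpenCV has them; the pictures are not rectified), "rvec" (rotation vector, rad) and "tvec" (3), from world to camera coordinates, as OpenCV has them; the wrist camera has in their place "hand_eye" (4x4, takes a point from camera to tool coordinates, whose origin is the TCP and whose axes are the flange's). Camera axes: x right, y down, z forward; pixel columns grow to the right and rows downward; lengths in m; the calibration is good to about 2 mm. A picture is of the moment at which its call begins: read the wrist's pose just before it. There is no depth.
- bot.hand_in(): hands the job in, once; it reports no verdict.
The state is a dict: "t": time; "q": joint angles; "joint_vel": joint speeds; "joint_torque": joint torques, N m; "eef_pos": TCP position; "tool_rot": TCP orientation; "contact_force": force on the tool from outside, world axes, zero at the start; "torque": the same for the moment, N m; "gripper_width": opening from 0.0 (shut) to 1.0 (fully open).
Only numpy, scipy, OpenCV 4.12 (cv2) and the standard library are available. Lean on these libraries where they do the work, as an engineer would, in place of code of your own. Each camera call takes 0.05 s, during which the arm holds its last target. There are 200 camera calls.

### The job

The three turned lamp finials are standing in the wrong job trays: move them round so that each stands upright on the floor of the tray of its own colour, using the empty grey tray to park one on the way. Do not drop or tip a finial or set it down on the dusty bench, and leave the glue bottle, wax tin and sanding block where they are.

Things in the scene. Friction and masses are not known exactly. Their poses are not given: they have to be found in the camera images.
- finial_red: loose turned wooden lamp finial with its collar and top painted red (dark brown wooden foot, round ball top, 90 mm tall), about 80 g, round about its upright z axis; flat round foot 44 mm in diameter, waist 30 mm from 20 to 28 mm up, straight red collar 40 mm in diameter from 38 to 62 mm above the foot (the place to grip). Origin: centre of the underside of the foot; z up along its axis
- finial_blue: loose turned wooden lamp finial with its collar and top painted blue (pale wooden foot, pointed cone top, 90 mm tall), about 80 g, round about its upright z axis; flat round foot 44 mm in diameter, waist 30 mm from 20 to 28 mm up, straight blue collar 40 mm in diameter from 38 to 62 mm above the foot (the place to grip). Origin: centre of the underside of the foot; z up along its axis
- finial_yellow: loose turned wooden lamp finial with its collar and top painted yellow (mid-brown wooden foot, flat button top, 82 mm tall), about 80 g, round about its upright z axis; flat round foot 44 mm in diameter, waist 30 mm from 20 to 28 mm up, straight yellow collar 40 mm in diameter from 38 to 62 mm above the foot (the place to grip). Origin: centre of the underside of the foot; z up along its axis
- tray_red: red square job tray fixed to the bench, 80 x 80 mm, with a square recess 64 x 64 mm; the recess floor is 8 mm and the rim 14 mm above the bench; at the start a finial of another colour stands in it. Origin: centre of its underside, on the bench; z up, x and y along its sides
- tray_blue: blue square job tray fixed to the bench, 80 x 80 mm, with a square recess 64 x 64 mm; the recess floor is 8 mm and the rim 14 mm above the bench; at the start a finial of another colour stands in it. Origin: centre of its underside, on the bench; z up, x and y along its sides
- tray_yellow: yellow square job tray fixed to the bench, 80 x 80 mm, with a square recess 64 x 64 mm; the recess floor is 8 mm and the rim 14 mm above the bench; at the start a finial of another colour stands in it. Origin: centre of its underside, on the bench; z up, x and y along its sides
- tray_grey: grey square job tray fixed to the bench, 80 x 80 mm, with a square recess 64 x 64 mm; the recess floor is 8 mm and the rim 14 mm above the bench (the parking tray, empty at the start). Origin: centre of its underside, on the bench; z up, x and y along its sides
- glue_bottle: loose white bottle with orange cap, 54 mm in diameter, 110 mm tall, a bystander. Origin: centre of its underside
- wax_tin: loose round steel tin with green lid, 70 mm in diameter, 40 mm tall, a bystander. Origin: centre of its underside
- sanding_block: loose cork sanding block, 40 x 70 x 30 mm (x, y, z), a bystander. Origin: centre of its underside
Mind the look-alikes: they are no part of the job. What is meant by the finial_blue is not green or turquoise, and is the smaller of those in its own colour.

How it is judged:
By the outcome, as a careful person would: the job done as asked, in the order asked, and still so for the second after the job is handed in, with the robot touching nothing.
It also fails if it takes over 104 s, if anything falls off the work surface, if the arm or the gripper's body presses on something with over 40 N, if the wrist force passes 120 N, or if a joint passes its speed limit or range.

## Working session

There is one attempt and no reset: what is moved stays moved. The work goes in short steps, Python scripts to look and compute and a tool call to move; the robot and the scene stay as the last step left them, time stands still between calls to the robot, and variables do not carry over. Pictures are saved under pics/ and viewed, about 12 in all and at most 16, crops included, and the job is handed in when it is done.

Besides the shell and the picture viewer there is one more tool, called after ">>>" in YAML: its name, and indented under it one key for each argument. move_arm: Moves the arm, as the interface text tells. Its arguments: {"type":"object","properties":{"commands":{"type":"string"},"force":{"type":"number"}},"required":["commands"]}

```bash
mkdir -p pics; python3 - <<'E'
from station import bot
import cv2
o=bot.get_obs(); print({k:o[k] for k in('t','eef_pos','tool_rot','gripper_width')})
for n in('scene','top'):
    c=bot.read_camera(n); cv2.imwrite(f'pics/{n}0.png',c['img'][:,:,::-1]); print(n,c['K'],c['distortion'],c['rvec'],c['tvec'])
E
```

```text
{'t': 0.0, 'eef_pos': array([0.20692298, 0.64187096, 0.23032967]), 'tool_rot': array([-6.95092174e-05,  1.55287405e-01,  9.87868909e-01, -9.13979549e-04]), 'gripper_width': 0.9984332581532186}
scene [[483.35398474   0.         322.13685985]
 [  0.         483.35398474 206.73728105]
 [  0.           0.           1.        ]] [-0.12468377  0.          0.          0.          0.        ] [ 1.7784268   1.93593739 -0.64582336] [-0.03687834 -0.41069593  1.8305892 ]
top [[382.47050372   0.         324.06639706]
 [  0.         382.47050372 200.96752174]
 [  0.           0.           1.        ]] [-0.01652379  0.          0.          0.          0.        ] [ 2.13520629 -2.08685398  0.18096122] [0.0675822  0.5626144  0.94323104]
```

View pics/top0.png

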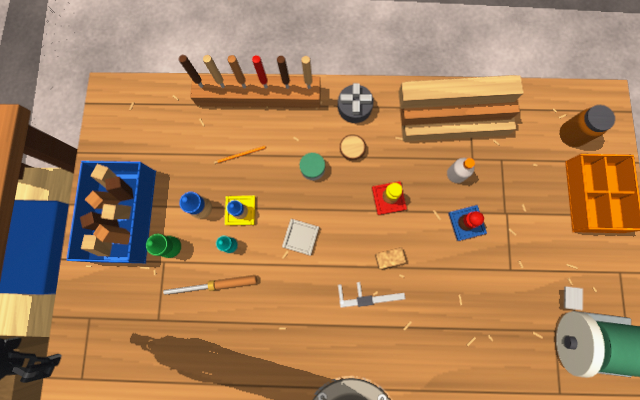

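View pics/scene0.png

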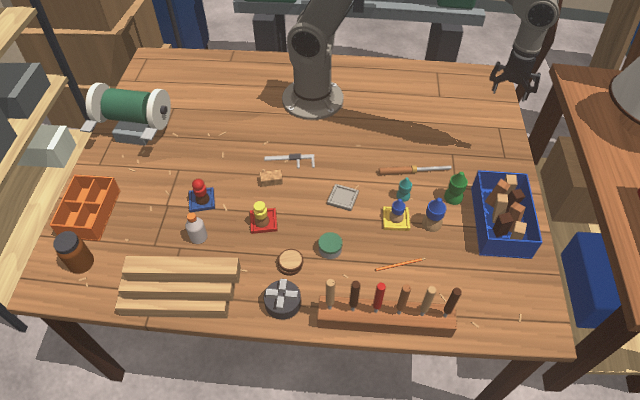

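Top picture: blue finial candidates are the small one at (236,209) in the yellow tray and a larger look-alike at (192,204); green (162,245) and turquoise (227,244) are also look-alikes. The yellow finial is at (394,191) in the red tray and the red one at (474,219) in the blue tray. The grey tray at (301,237) is empty. I choose the small blue one in the yellow tray and check it in a crop.

```bash
python3 - <<'E'
import cv2,numpy as np
a=cv2.imread('pics/top0.png')
def crop(x,y,w=66,h=50): return cv2.resize(a[y:y+h,x:x+w],None,fx=6,fy=6,interpolation=cv2.INTER_CUBIC)
cv2.imwrite('pics/crop1.png',np.vstack([np.hstack([crop(205,185),crop(270,212)]),np.hstack([crop(360,170),crop(438,198)])]))
E
```

```text
(no output)
```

View pics/crop1.png

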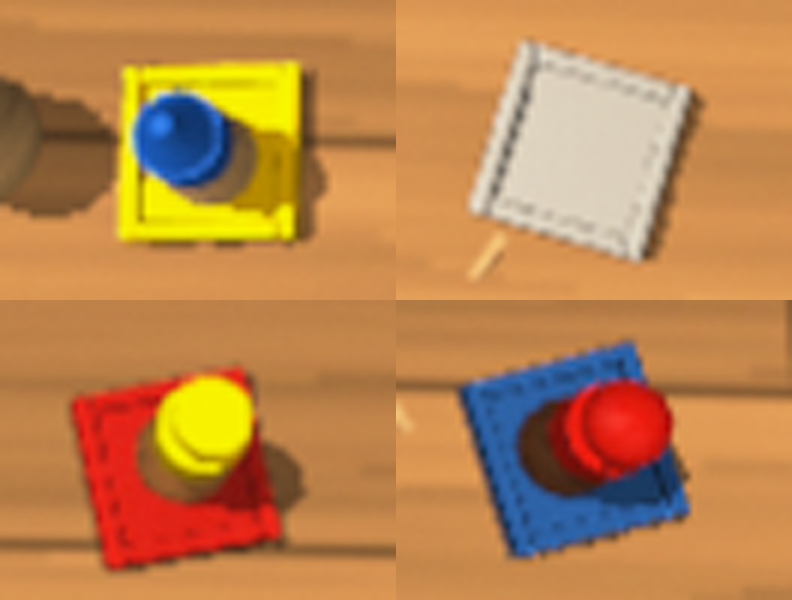

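```bash
cat > h.py <<'E'
import numpy as np,cv2
from scipy.spatial.transform import Rotation as R
from station import bot
def ray(c,px):
    u=cv2.undistortPoints(np.array(px,float).reshape(-1,1,2),c['K'],np.array(c['distortion'])).reshape(-1,2)
    d=np.c_[u,np.ones(len(u))]
    if 'rvec' in c:
        M=cv2.Rodrigues(np.array(c['rvec'],float))[0]; return -M.T@np.ravel(c['tvec']), d@M
    o=c['obs']; T=R.from_quat(np.roll(o['tool_rot'],-1)).as_matrix(); H=np.array(c['hand_eye'])
    return T@H[:3,3]+o['eef_pos'], d@(T@H[:3,:3]).T
def at(c,px,z):
    o,d=ray(c,px); return o+d*((z-o[2])/d[:,2])[:,None]
def wrist(fn):
    o=bot.get_obs(); c=bot.read_camera('wrist'); c['obs']=o; cv2.imwrite(fn,c['img'][:,:,::-1]); return c
def delta(p,yaw=None):
    "cm shift in tool axes to world TCP point p"
    o=bot.get_obs(); T=R.from_quat(np.roll(o['tool_rot'],-1)).as_matrix()
    return (T.T@(np.array(p)-o['eef_pos'])*100).round(2)
E
python3 - <<'E'
from h import *
c=bot.read_camera('top')
off=dict(yellow=(205,185),grey=(270,212),red=(360,170),blue=(438,198))
C=dict(yellow=[(124,67),(299,62),(298,241),(120,240)],grey=[(132,42),(294,90),(244,260),(76,212)],red=[(73,100),(244,68),(281,240),(110,268)],blue=[(66,88),(236,43),(294,213),(119,255)])
f=lambda k,p:(np.array(p)+.5)/6-.5+off[k]
for k in C:
    P=at(c,f(k,C[k]),.014); e=np.roll(P,-1,0)-P
    print(k,P.mean(0)[:2].round(4),'sides',np.linalg.norm(e,axis=1).round(4),'yaw',np.degrees(np.arctan2(e[:,1],e[:,0])).round(1))
for n,k,p,z in(('blue','yellow',(162,124),.098),('blue collar','yellow',(181,141),.07),('yellow','red',(206,120),.090),('red','blue',(230,123),.08)):
    print(n,at(c,f(k,[p]),z)[0,:2].round(4))
P=at(c,[(192,204),(227,244),(301,237)],.06);print(P.round(3))
o=bot.get_obs();print(R.from_quat(np.roll(o['tool_rot'],-1)).as_matrix().round(3)); print(bot.read_camera('wrist')['hand_eye'])
E
```

```text
yellow [0.5393 0.3105] sides [0.0803 0.0823 0.0806 0.0796] yaw [ -87.2 -176.9   91.     2.9]
grey [0.4704 0.1416] sides [0.0762 0.0785 0.0777 0.0797] yaw [-105.3  165.2   75.6  -15.9]
red [ 0.5818 -0.0949] sides [0.0796 0.0808 0.0781 0.0789] yaw [ -78.  -168.9  100.6   12.2]
blue [ 0.5184 -0.3036] sides [0.0802 0.0793 0.0808 0.0772] yaw [ -74.  -164.   104.6   15.5]
blue [0.5368 0.3107]
blue collar [0.5345 0.3095]
yellow [ 0.5871 -0.0959]
red [ 0.5203 -0.3021]
[[0.545 0.425 0.06 ]
 [0.443 0.326 0.06 ]
 [0.465 0.137 0.06 ]]
[[-0.952  0.307 -0.   ]
 [ 0.307  0.952 -0.001]
 [-0.    -0.001 -1.   ]]
[[ 4.18117573e-04 -9.65245166e-01 -2.61345737e-01  6.48853159e-02]
 [ 9.99999067e-01  7.43412220e-04 -1.14583032e-03 -3.95614095e-04]
 [ 1.30029479e-03 -2.61345014e-01  9.65244577e-01 -1.42205728e-01]
 [ 0.00000000e+00  0.00000000e+00  0.00000000e+00  1.00000000e+00]]
```

Tray sides come out at 76–82 mm (80 expected), and the finials lie inside their trays. Corner crop: the small blue finial has a cone top and a pale foot, as described. Moving above it.

>>> move_arm:
  commands: "1 -3.46 -1.79 0.25 0 0 0;1 -3.46 -1.79 0.25 0 0 0;1 -3.46 -1.79 0.25 0 0 0;1 -3.46 -1.79 0.25 0 0 0;1 -3.46 -1.79 0.25 0 0 0;1 -3.46 -1.79 0.25 0 0 0;1 -3.46 -1.79 0.25 0 0 0;1 -3.46 -1.79 0.25 0 0 0;1 -3.46 -1.79 0.25 0 0 0;1 -3.46 -1.79 0.25 0 0 0;1 -3.46 -1.79 0.25 0 0 0;1 -3.46 -1.79 0.25 0 0 0"
  force: 30

```text
t: 1.2
eef_pos: [0.5373, 0.3091, 0.2012]
tool_rot: [-0.0, 0.155, 0.988, 0.0]
contact_force: [0.8, 1.1, 0.3]
gripper_width: 1.001
```

```bash
python3 - <<'E'
from h import *
c=wrist('pics/w1.png'); print(c['obs']['q'].round(2), c['obs']['eef_pos'],delta([.536,.310,.2]))
H=np.array(c['hand_eye']);o=c['obs'];T=R.from_quat(np.roll(o['tool_rot'],-1)).as_matrix()
for p in([.536,.310,.098],[.5393,.3105,.014]):
    q=H[:3,:3].T@(T.T@(np.array(p)-o['eef_pos'])-H[:3,3]); print(cv2.projectPoints(q.reshape(1,3),np.zeros(3),np.zeros(3),c['K'],np.array(c['distortion']))[0].ravel().round(1))
E
```

```text
[-0.73  0.42  0.15  1.73 -0.07  1.    0.7 ] [0.53732298 0.30907433 0.20118246] [1.07 0.7  0.09]
[318.1 199.8]
[319.3 181.8]
```

View pics/w1.png

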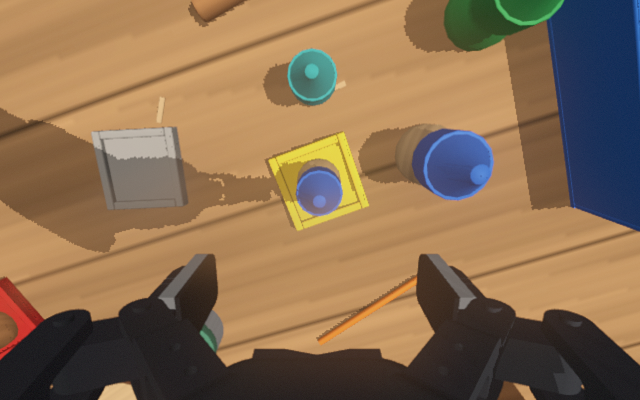

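The wrist view shows the small blue finial in the yellow tray at (320,192) between the open fingers, with the large look-alike at (455,165) and the turquoise one at (312,77) clear. The arm was still moving, so I let it settle and measure again.

>>> move_arm:
  commands: "1 0 0 0 0 0 0;1 0 0 0 0 0 0;1 0 0 0 0 0 0;1 0 0 0 0 0 0"

```text
t: 1.58
eef_pos: [0.5351, 0.3124, 0.2013]
tool_rot: [-0.0, 0.154, 0.988, 0.0]
contact_force: [0.1, 0.2, 0.2]
gripper_width: 0.999
```

```bash
python3 - <<'E'
from h import *
c=wrist('pics/w2.png'); print(c['obs']['eef_pos'],delta([.536,.310,.2]))
a=cv2.imread('pics/w2.png')[80:260,80:380];cv2.imwrite('pics/w2c.png',cv2.resize(a,None,fx=2.6,fy=2.6,interpolation=cv2.INTER_CUBIC))
H=np.array(c['hand_eye']);o=c['obs'];T=R.from_quat(np.roll(o['tool_rot'],-1)).as_matrix()
for p in([.536,.310,.098],[.5393,.3105,.014],[.4704,.1416,.014]):
    q=H[:3,:3].T@(T.T@(np.array(p)-o['eef_pos'])-H[:3,3]); print(cv2.projectPoints(q.reshape(1,3),np.zeros(3),np.zeros(3),c['K'],np.array(c['distortion']))[0].ravel().round(1))
E
```

```text
[0.53514873 0.31236691 0.20127149] [-0.14 -0.2   0.13]
[314.8 203.8]
[316.8 184.9]
[135.  170.9]
```

View pics/w2c.png

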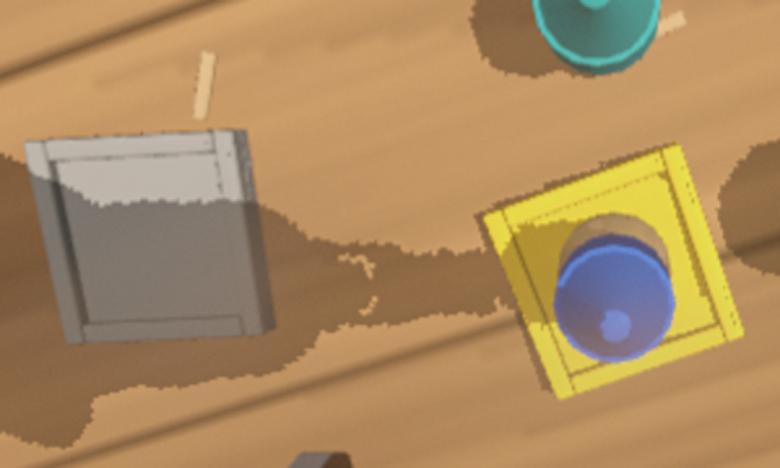

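The tip and both trays match the predicted pixels within 2–4 px (about 2 mm). Descending and gripping.

>>> move_arm:
  commands: "1 -0.18 -0.1 3 0 0 0;1 0 0 3.6 0 0 0;1 0 0 3.6 0 0 0;1 0 0 3 0 0 0;1 0 0 2 0 0 0;1 0 0 1.1 0 0 0;1 0 0 0 0 0 0;1 0 0 0 0 0 0;1 0 0 0 0 0 0"

```text
t: 2.38
eef_pos: [0.5387, 0.3101, 0.0399]
tool_rot: [0.001, 0.155, 0.988, 0.001]
contact_force: [0.3, -0.6, -0.9]
gripper_width: 0.999
```

>>> move_arm:
  commands: "0.3 0 0 0 0 0 0;0.3 0 0 0 0 0 0;0.3 0 0 0 0 0 0;0.3 0 0 0 0 0 0;0.3 0 0 0 0 0 0;0.3 0 0 0 0 0 0;0.3 0 0 0 0 0 0;0.3 0 0 0 0 0 0"
  force: 30

```text
t: 3.05
eef_pos: [0.5382, 0.3095, 0.0391]
tool_rot: [0.0, 0.155, 0.988, 0.0]
contact_force: [-0.5, 0.4, 6.4]
gripper_width: 0.461
```

>>> move_arm:
  commands: "0.3 0 0 -0.5 0 0 0;0.3 0 0 -1.5 0 0 0;0.3 0 0 -3 0 0 0;0.3 0 0 -3 0 0 0;0.3 0 0 -3 0 0 0;0.3 0 0 -2 0 0 0;0.3 0 0 -1 0 0 0;0.3 0 0 0 0 0 0;0.3 0 0 0 0 0 0"

```text
t: 3.8
eef_pos: [0.5373, 0.3089, 0.1776]
tool_rot: [-0.0, 0.155, 0.988, -0.0]
contact_force: [-0.3, 0.4, -0.7]
gripper_width: 0.46
```

```bash
python3 - <<'E'
from h import *
print(delta([.471,.143,.179]))
wrist('pics/w3.png')
E
```

```text
[  1.23 -17.83  -0.13]
```

View pics/w3.png

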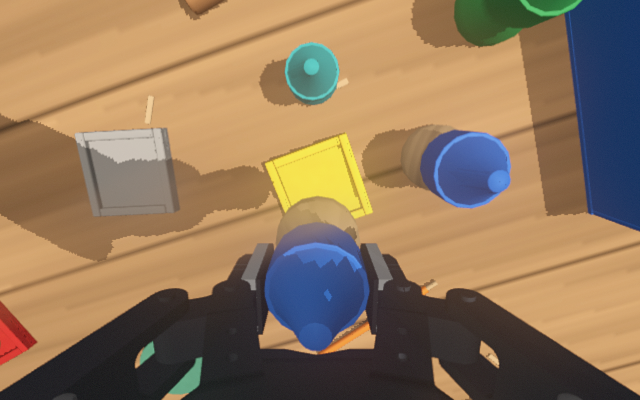

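The blue finial is held upright between the pads at (317,290). On to the grey tray.

>>> move_arm:
  commands: "0.3 0.2 -1 0 0 0 0;0.3 0.2 -2.5 0 0 0 0;0.3 0.2 -3.5 0 0 0 0;0.3 0.2 -3.5 0 0 0 0;0.3 0.2 -3.5 0 0 0 0;0.3 0.2 -2.5 0 0 0 0;0.3 0 -1.3 0 0 0 0;0.3 0 0 0 0 0 0;0.3 0 0 0 0 0 0;0.3 0 0 0 0 0 0"

```text
t: 4.68
eef_pos: [0.472, 0.1449, 0.1781]
tool_rot: [0.0, 0.155, 0.988, 0.0]
contact_force: [-0.7, 0.7, -0.3]
gripper_width: 0.456
```

```bash
python3 - <<'E'
from h import *
print(delta([.471,.143,.0396]))
wrist('pics/w4.png')
E
```

```text
[ 0.04 -0.22 13.85]
```

View pics/w4.png

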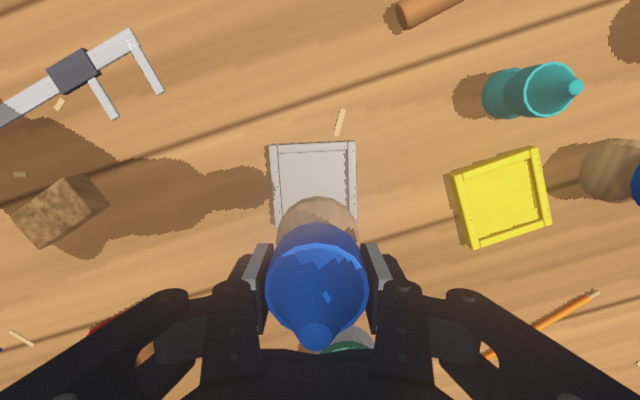

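The grey tray is centred under the finial (columns 313 and 317). Lowering.

>>> move_arm:
  commands: "0.3 0 -0.15 1 0 0 0;0.3 0 0 2.5 0 0 0;0.3 0 0 3 0 0 0;0.3 0 0 3 0 0 0;0.3 0 0 2 0 0 0;0.3 0 0 1 0 0 0;0.3 0 0 0.6 0 0 0;0.3 0 0 0.3 0 0 0;0.3 0 0 0.2 0 0 0;0.3 0 0 0.1 0 0 0;0.3 0 0 0 0 0 0;0.3 0 0 0 0 0 0"

```text
t: 5.73
eef_pos: [0.4718, 0.1422, 0.0421]
tool_rot: [0.001, 0.155, 0.988, 0.0]
contact_force: [0.1, -0.0, -1.0]
gripper_width: 0.46
```

>>> move_arm:
  commands: "0.3 0 0 0.1 0 0 0;0.3 0 0 0.05 0 0 0;0.3 0 0 0.05 0 0 0;0.3 0 0 0 0 0 0;0.3 0 0 0 0 0 0"

```text
t: 6.15
eef_pos: [0.4712, 0.142, 0.0393]
tool_rot: [-0.0, 0.155, 0.988, -0.0]
contact_force: [1.0, -1.0, -0.7]
gripper_width: 0.462
```

>>> move_arm:
  commands: "0.3 0 0 0.05 0 0 0;0.3 0 0 0.05 0 0 0;0.3 0 0 0.05 0 0 0;0.3 0 0 0 0 0 0;0.3 0 0 0 0 0 0"

```text
t: 6.57
eef_pos: [0.4716, 0.1421, 0.039]
tool_rot: [0.0, 0.155, 0.988, 0.0]
contact_force: [-4.5, -0.6, 15.8]
gripper_width: 0.456
```

>>> move_arm:
  commands: "0.3 0 0 -0.07 0 0 0;0.3 0 0 0 0 0 0;0.55 0 0 0 0 0 0;0.7 0 0 0 0 0 0;1 0 0 0 0 0 0;1 0 0 0 0 0 0;1 0 0 0 0 0 0;1 0 0 0 0 0 0;1 0 0 0 0 0 0"

```text
t: 7.32
eef_pos: [0.4712, 0.142, 0.0384]
tool_rot: [-0.0, 0.155, 0.988, -0.0]
contact_force: [-0.3, -0.3, -0.1]
gripper_width: 0.999
```

>>> move_arm:
  commands: "1 0 0 -1 0 0 0;1 0 0 -3 0 0 0;1 0 0 -3.5 0 0 0;1 0 0 -3.5 0 0 0;1 0 0 -2.5 0 0 0;1 0 0 -1.5 0 0 0;1 0 0 0 0 0 0;1 0 0 0 0 0 0"

```text
t: 7.98
eef_pos: [0.4717, 0.1422, 0.1897]
tool_rot: [0.001, 0.155, 0.988, 0.001]
contact_force: [0.1, 0.4, 0.1]
gripper_width: 1.0
```

```bash
python3 - <<'E'
from h import *
wrist('pics/w5.png'); print(bot.get_obs()['eef_pos'],delta([.585,-.096,.21]))
E
```

```text
[0.47094248 0.14189426 0.18855077] [-18.15 -19.14  -2.15]
```

View pics/w5.png

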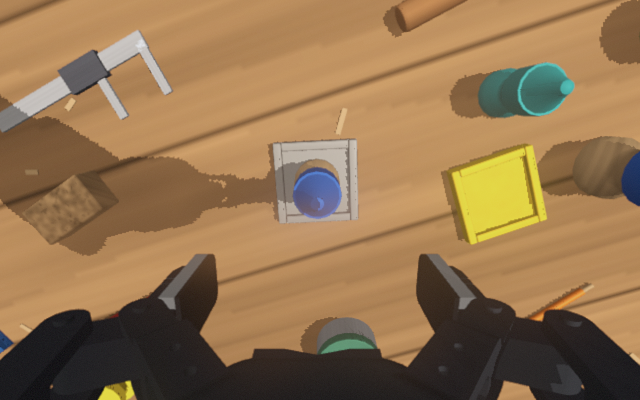

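Blue stands upright in the grey tray (318,193), about mid-recess. Moving to above the yellow finial.

>>> move_arm:
  commands: "1 -1.2 -1.3 -0.15 0 0 0;1 -2.4 -2.55 -0.3 0 0 0;1 -2.4 -2.55 -0.3 0 0 0;1 -2.4 -2.55 -0.3 0 0 0;1 -2.4 -2.55 -0.3 0 0 0;1 -2.4 -2.55 -0.3 0 0 0;1 -2.4 -2.55 -0.3 0 0 0;1 -1.8 -1.8 -0.2 0 0 0;1 -0.75 -0.75 0 0 0 0;1 0 0 0 0 0 0;1 0 0 0 0 0 0;1 0 0 0 0 0 0"

```text
t: 9.03
eef_pos: [0.5844, -0.0938, 0.2089]
tool_rot: [-0.001, 0.154, 0.988, 0.0]
contact_force: [-0.8, -0.4, -0.0]
gripper_width: 0.999
```

```bash
python3 - <<'E'
from h import *
c=wrist('pics/w6.png'); o=c['obs']; print(o['eef_pos'],delta([.585,-.096,.038]))
H=np.array(c['hand_eye']);T=R.from_quat(np.roll(o['tool_rot'],-1)).as_matrix()
for p in([.587,-.096,.090],[.5818,-.0949,.014],[.5203,-.3021,.095]):
    q=H[:3,:3].T@(T.T@(np.array(p)-o['eef_pos'])-H[:3,3]); print(cv2.projectPoints(q.reshape(1,3),np.zeros(3),np.zeros(3),c['K'],np.array(c['distortion']))[0].ravel().round(1))
E
```

```text
[ 0.58437788 -0.09375151  0.20894867] [-0.16 -0.22 17.12]
[315.7 200.9]
[315.5 177.3]
[ 45.3 201.5]
```

View pics/w6.png

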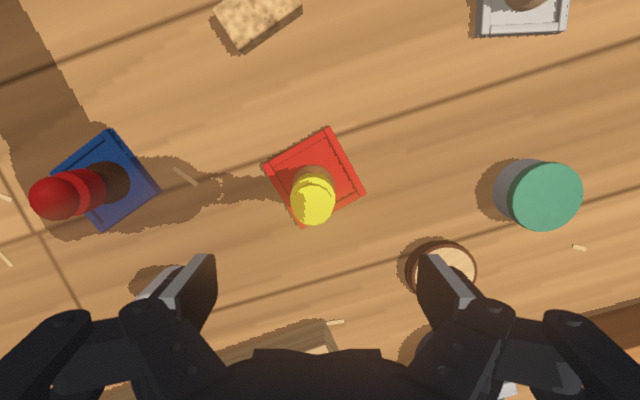

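The yellow finial's top is at (313,203), 2–3 px from prediction. The wax tin, wooden disc and bottle are clear. Descending with a small correction.

>>> move_arm:
  commands: "1 -0.4 -0.25 3 0 0 0;1 0 0 3.6 0 0 0;1 0 0 3.6 0 0 0;1 0 0 3 0 0 0;1 0 0 2.3 0 0 0;1 0 0 1 0 0 0;1 0 0 0.5 0 0 0;1 0 0 0 0 0 0;1 0 0 0 0 0 0"

```text
t: 9.83
eef_pos: [0.5892, -0.0992, 0.0412]
tool_rot: [0.001, 0.155, 0.988, 0.0]
contact_force: [0.1, 0.3, 0.3]
gripper_width: 0.999
```

>>> move_arm:
  commands: "0.3 0 0 0 0 0 0;0.3 0 0 0 0 0 0;0.3 0 0 0 0 0 0;0.3 0 0 0 0 0 0;0.3 0 0 0 0 0 0;0.3 0 0 0 0 0 0;0.3 0 0 0 0 0 0;0.3 0 0 0 0 0 0"

```text
t: 10.5
eef_pos: [0.5889, -0.0996, 0.0409]
tool_rot: [0.001, 0.155, 0.988, 0.0]
contact_force: [-1.3, 0.7, 6.7]
gripper_width: 0.458
```

>>> move_arm:
  commands: "0.3 0 0 -0.5 0 0 0;0.3 0 0 -1.5 0 0 0;0.3 0 0 -3 0 0 0;0.3 0 0 -3 0 0 0;0.3 0 0 -3 0 0 0;0.3 0 0 -3 0 0 0;0.3 0 0 -2 0 0 0;0.3 0 0 -1 0 0 0;0.3 0 0 0 0 0 0;0.3 0 0 0 0 0 0"

```text
t: 11.33
eef_pos: [0.5879, -0.0994, 0.2094]
tool_rot: [-0.0, 0.155, 0.988, 0.0]
contact_force: [-0.5, -0.2, -0.5]
gripper_width: 0.463
```

```bash
python3 - <<'E'
from h import *
wrist('pics/w7.png'); print(delta([.539,.311,.209]))
E
```

```text
[ 1.719e+01  3.757e+01 -3.000e-02]
```

View pics/w7.png

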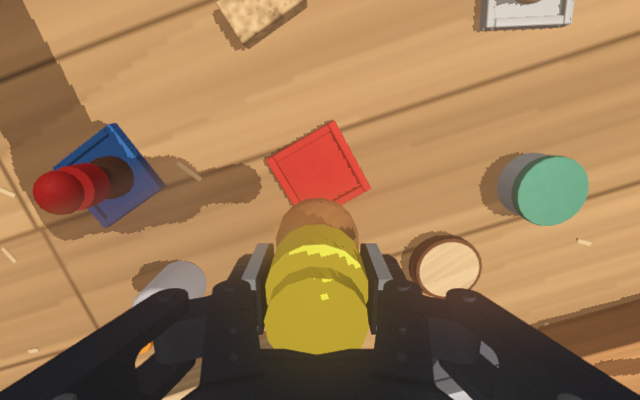

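Yellow is held. Carrying it at height to the yellow tray.

>>> move_arm:
  commands: "0.3 0.69 1.5 0 0 0 0;0.3 1.375 3 0 0 0 0;0.3 1.375 3 0 0 0 0;0.3 1.375 3 0 0 0 0;0.3 1.375 3 0 0 0 0;0.3 1.375 3 0 0 0 0;0.3 1.375 3 0 0 0 0;0.3 1.375 3 0 0 0 0;0.3 1.375 3 0 0 0 0;0.3 1.375 3 0 0 0 0;0.3 1.375 3 0 0 0 0;0.3 1.375 3 0 0 0 0"

```text
t: 12.38
eef_pos: [0.5421, 0.2783, 0.2076]
tool_rot: [-0.001, 0.155, 0.988, -0.001]
contact_force: [0.7, -0.1, -1.0]
gripper_width: 0.461
```

>>> move_arm:
  commands: "0.3 0.95 2.1 0 0 0 0;0.3 0.43 1 0 0 0 0;0.3 0 0 0 0 0 0;0.3 0 0 0 0 0 0;0.3 0 0 0 0 0 0;0.3 0 0 0 0 0 0"

```text
t: 12.88
eef_pos: [0.5408, 0.3083, 0.2098]
tool_rot: [0.0, 0.157, 0.988, -0.001]
contact_force: [0.1, -0.2, -0.2]
gripper_width: 0.458
```

```bash
python3 - <<'E'
from h import *
wrist('pics/w8.png'); print(delta([.539,.311,.0415]))
E
```

```text
[ 0.24  0.18 16.85]
```

View pics/w8.png

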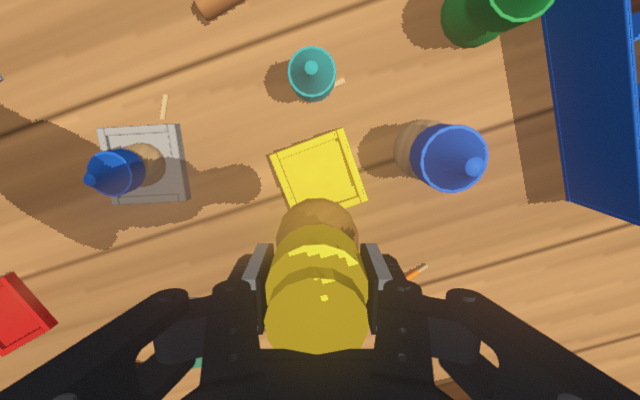

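The yellow tray is centred under the finial (column 318). Lowering.

>>> move_arm:
  commands: "0.3 0.2 0.15 1.5 0 0 0;0.3 0 0 3 0 0 0;0.3 0 0 3.3 0 0 0;0.3 0 0 3.3 0 0 0;0.3 0 0 2.6 0 0 0;0.3 0 0 1.5 0 0 0;0.3 0 0 0.8 0 0 0;0.3 0 0 0.4 0 0 0;0.3 0 0 0.2 0 0 0;0.3 0 0 0.1 0 0 0;0.3 0 0 0 0 0 0;0.3 0 0 0 0 0 0"

```text
t: 13.93
eef_pos: [0.5393, 0.3135, 0.0441]
tool_rot: [0.001, 0.155, 0.988, 0.001]
contact_force: [0.8, 0.5, -1.1]
gripper_width: 0.464
```

>>> move_arm:
  commands: "0.3 0 0 0.1 0 0 0;0.3 0 -0.15 0.1 0 0 0;0.3 0 0 0.05 0 0 0;0.3 0 0 0.05 0 0 0;0.3 0 0 0 0 0 0;0.3 0 0 0 0 0 0"

```text
t: 14.43
eef_pos: [0.5383, 0.3116, 0.0409]
tool_rot: [0.0, 0.155, 0.988, 0.0]
contact_force: [-2.3, -1.3, 7.2]
gripper_width: 0.46
```

Contact at 7 N; releasing.

>>> move_arm:
  commands: "0.3 0 0 -0.02 0 0 0;0.55 0 0 0 0 0 0;0.7 0 0 0 0 0 0;1 0 0 0 0 0 0;1 0 0 0 0 0 0;1 0 0 0 0 0 0;1 0 0 0 0 0 0;1 0 0 0 0 0 0"

```text
t: 15.1
eef_pos: [0.5381, 0.3117, 0.0401]
tool_rot: [-0.0, 0.155, 0.988, -0.0]
contact_force: [-0.8, -0.7, 0.2]
gripper_width: 1.002
```

>>> move_arm:
  commands: "1 0 0 -1 0 0 0;1 0 0 -3 0 0 0;1 0 0 -3.5 0 0 0;1 0 0 -3.5 0 0 0;1 0 0 -3 0 0 0;1 0 0 -2 0 0 0;1 0 0 -0.8 0 0 0;1 0 0 0 0 0 0;1 0 0 0 0 0 0"

```text
t: 15.85
eef_pos: [0.5377, 0.3115, 0.2077]
tool_rot: [-0.0, 0.155, 0.988, -0.0]
contact_force: [-0.1, 0.8, 0.0]
gripper_width: 1.001
```

```bash
python3 - <<'E'
from h import *
wrist('pics/w9.png'); print(delta([.5203,-.302,.209]))
E
```

```text
[-17.19 -58.89  -0.14]
```

View pics/w9.png

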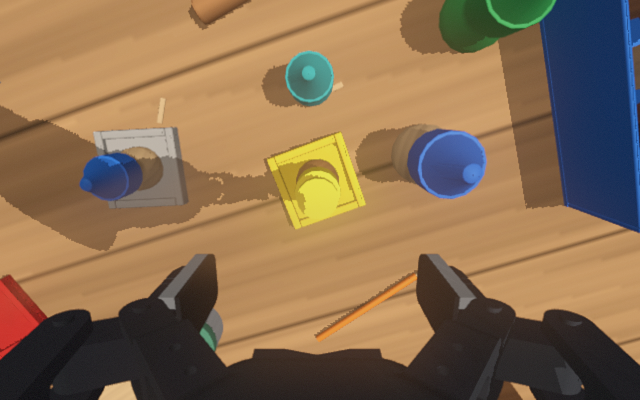

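Yellow stands upright in the yellow tray (318,190). On to the red finial.

>>> move_arm:
  commands: "1 -0.45 -1.55 0 0 0 0;1 -0.905 -3.1 0 0 0 0;1 -0.905 -3.1 0 0 0 0;1 -0.905 -3.1 0 0 0 0;1 -0.905 -3.1 0 0 0 0;1 -0.905 -3.1 0 0 0 0;1 -0.905 -3.1 0 0 0 0;1 -0.905 -3.1 0 0 0 0;1 -0.905 -3.1 0 0 0 0;1 -0.905 -3.1 0 0 0 0;1 -0.905 -3.1 0 0 0 0;1 -0.905 -3.1 0 0 0 0"

```text
t: 16.9
eef_pos: [0.5258, -0.0622, 0.2067]
tool_rot: [-0.001, 0.156, 0.988, -0.0]
contact_force: [0.4, 0.4, 0.3]
gripper_width: 0.999
```

>>> move_arm:
  commands: "1 -0.905 -3.1 0 0 0 0;1 -0.905 -3.1 0 0 0 0;1 -0.905 -3.1 0 0 0 0;1 -0.905 -3.1 0 0 0 0;1 -0.905 -3.1 0 0 0 0;1 -0.905 -3.1 0 0 0 0;1 -0.7 -2.5 0 0 0 0;1 -0.45 -1.5 0 0 0 0;1 -0.2 -0.6 0 0 0 0;1 0 0 0 0 0 0;1 0 0 0 0 0 0;1 0 0 0 0 0 0"

```text
t: 17.9
eef_pos: [0.5211, -0.2994, 0.2075]
tool_rot: [-0.001, 0.154, 0.988, 0.001]
contact_force: [0.6, -0.4, -0.2]
gripper_width: 1.001
```

```bash
python3 - <<'E'
from h import *
c=wrist('pics/w10.png'); o=c['obs']; print(o['q'].round(2),o['eef_pos'],delta([.5203,-.302,.040]))
H=np.array(c['hand_eye']);T=R.from_quat(np.roll(o['tool_rot'],-1)).as_matrix()
for p in([.5203,-.3021,.080],[.5184,-.3036,.014]):
    q=H[:3,:3].T@(T.T@(np.array(p)-o['eef_pos'])-H[:3,3]); print(cv2.projectPoints(q.reshape(1,3),np.zeros(3),np.zeros(3),c['K'],np.array(c['distortion']))[0].ravel().round(1))
E
```

```text
[ 0.1   0.4   0.42  1.78 -0.19  1.    1.85] [ 0.52112158 -0.29936244  0.20754557] [ 0.   -0.3  16.78]
[313.9 194.5]
[312.4 178.1]
```

View pics/w10.png

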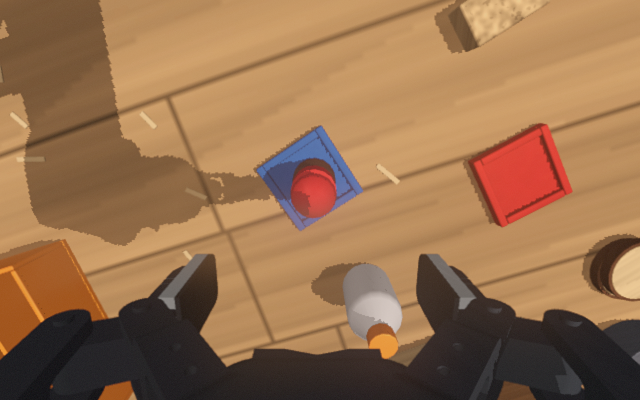

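The red finial's ball is at (314,193), as predicted. The bottle base is about 95 mm away, clear of the fingers and body. Gripping.

>>> move_arm:
  commands: "1 0 -0.25 3 0 0 0;1 0 0 3.6 0 0 0;1 0 0 3.6 0 0 0;1 0 0 3 0 0 0;1 0 0 2 0 0 0;1 0 0 1 0 0 0;1 0 0 0.4 0 0 0;1 0 0 0 0 0 0;1 0 0 0 0 0 0"

```text
t: 18.7
eef_pos: [0.5213, -0.3037, 0.0434]
tool_rot: [0.001, 0.155, 0.988, -0.0]
contact_force: [0.5, 0.3, 1.0]
gripper_width: 0.997
```

>>> move_arm:
  commands: "0.3 0 0 0 0 0 0;0.3 0 0 0 0 0 0;0.3 0 0 0 0 0 0;0.3 0 0 0 0 0 0;0.3 0 0 0 0 0 0;0.3 0 0 0 0 0 0;0.3 0 0 0 0 0 0;0.3 0 0 0 0 0 0"

```text
t: 19.37
eef_pos: [0.5209, -0.3037, 0.043]
tool_rot: [0.001, 0.155, 0.988, 0.0]
contact_force: [-0.8, 1.6, 6.3]
gripper_width: 0.457
```

>>> move_arm:
  commands: "0.3 0 0 -0.5 0 0 0;0.3 0 0 -1.5 0 0 0;0.3 0 0 -3 0 0 0;0.3 0 0 -3 0 0 0;0.3 0 0 -3 0 0 0;0.3 0 0 -3 0 0 0;0.3 0 0 -2 0 0 0;0.3 0 0 -1 0 0 0;0.3 0 0 0 0 0 0;0.3 0 0 0 0 0 0"

```text
t: 20.2
eef_pos: [0.52, -0.3033, 0.2116]
tool_rot: [-0.0, 0.155, 0.988, 0.0]
contact_force: [0.2, -0.1, -1.9]
gripper_width: 0.456
```

```bash
python3 - <<'E'
from h import *
print(delta([.582,-.096,.209]))
E
```

```text
[ 0.46 21.63  0.26]
```

>>> move_arm:
  commands: "0.3 0 1.3 0 0 0 0;0.3 0.1 2.7 0 0 0 0;0.3 0.1 2.7 0 0 0 0;0.3 0.1 2.7 0 0 0 0;0.3 0.1 2.7 0 0 0 0;0.3 0 2.7 0 0 0 0;0.3 0 2.7 0 0 0 0;0.3 0 2.4 0 0 0 0;0.3 0 1.3 0 0 0 0;0.3 0 0.4 0 0 0 0;0.3 0 0 0 0 0 0;0.3 0 0 0 0 0 0"

```text
t: 21.2
eef_pos: [0.582, -0.0982, 0.2116]
tool_rot: [-0.001, 0.156, 0.988, -0.001]
contact_force: [0.4, -0.6, -0.6]
gripper_width: 0.458
```

>>> move_arm:
  commands: "0.3 0 0 0 0 0 0;0.3 0 0 0 0 0 0"

```text
t: 21.37
eef_pos: [0.5823, -0.0987, 0.2122]
tool_rot: [-0.0, 0.157, 0.988, -0.0]
contact_force: [0.4, -0.6, 0.0]
gripper_width: 0.455
```

```bash
python3 - <<'E'
from h import *
wrist('pics/w11.png');print(delta([.582,-.096,.043]))
E
```

```text
[ 0.11  0.22 16.93]
```

View pics/w11.png

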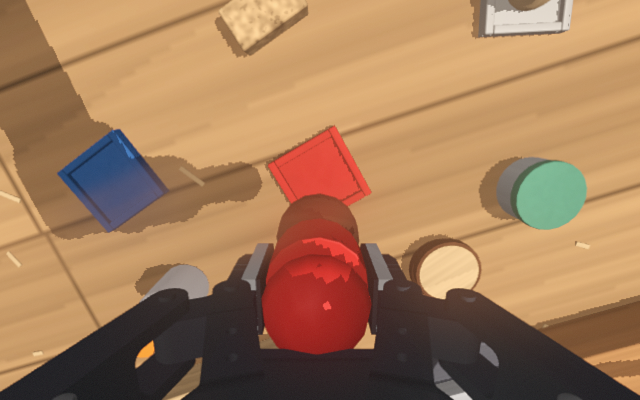

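Red is held with the red tray beneath it (centre column about 319). Lowering.

>>> move_arm:
  commands: "0.3 0.1 0.15 1.5 0 0 0;0.3 0 0 3 0 0 0;0.3 0 0 3.3 0 0 0;0.3 0 0 3.3 0 0 0;0.3 0 0 2.6 0 0 0;0.3 0 0 1.5 0 0 0;0.3 0 0 0.8 0 0 0;0.3 0 0 0.4 0 0 0;0.3 0 0 0.2 0 0 0;0.3 0 0 0.1 0 0 0;0.3 0 0 0 0 0 0;0.3 0 0 0 0 0 0"

```text
t: 22.42
eef_pos: [0.5831, -0.0951, 0.0462]
tool_rot: [0.001, 0.155, 0.988, 0.0]
contact_force: [-0.1, -0.9, -0.1]
gripper_width: 0.457
```

>>> move_arm:
  commands: "0.3 0 0 0.1 0 0 0;0.3 0 0 0.05 0 0 0;0.3 0 0 0 0 0 0;0.3 0 0 0 0 0 0"

```text
t: 22.75
eef_pos: [0.5824, -0.095, 0.0438]
tool_rot: [0.0, 0.155, 0.988, 0.0]
contact_force: [0.0, -0.1, -1.1]
gripper_width: 0.46
```

>>> move_arm:
  commands: "0.3 0 0 0.05 0 0 0;0.3 0 0 0.05 0 0 0;0.3 0 0 0 0 0 0;0.3 0 0 0 0 0 0"

```text
t: 23.08
eef_pos: [0.5825, -0.095, 0.0431]
tool_rot: [0.0, 0.155, 0.988, 0.0]
contact_force: [-1.5, 0.9, 4.4]
gripper_width: 0.457
```

Contact at 4 N; release, rise and go back to blue.

>>> move_arm:
  commands: "0.55 0 0 0 0 0 0;0.7 0 0 0 0 0 0;1 0 0 0 0 0 0;1 0 0 0 0 0 0;1 0 0 0 0 0 0;1 0 0 0 0 0 0;1 0 0 0 0 0 0"

```text
t: 23.67
eef_pos: [0.5823, -0.095, 0.0427]
tool_rot: [-0.0, 0.155, 0.988, -0.0]
contact_force: [-0.4, -0.0, 0.6]
gripper_width: 1.003
```

>>> move_arm:
  commands: "1 0 0 -1 0 0 0;1 0 0 -3 0 0 0;1 0 0 -3.5 0 0 0;1 0 0 -3.5 0 0 0;1 0 0 -3 0 0 0;1 0 0 -2 0 0 0;1 0 0 -0.8 0 0 0;1 0 0 0 0 0 0;1 0 0 0 0 0 0"

```text
t: 24.42
eef_pos: [0.5819, -0.0949, 0.2102]
tool_rot: [-0.0, 0.155, 0.988, 0.0]
contact_force: [-0.4, -0.2, -0.5]
gripper_width: 0.999
```

```bash
python3 - <<'E'
from h import *
wrist('pics/w12.png');print(delta([.471,.142,.209]))
E
```

```text
[17.76 19.15  0.06]
```

>>> move_arm:
  commands: "1 1.2 1.3 0 0 0 0;1 2.4 2.55 0 0 0 0;1 2.4 2.55 0 0 0 0;1 2.4 2.55 0 0 0 0;1 2.4 2.55 0 0 0 0;1 2.4 2.55 0 0 0 0;1 2.4 2.55 0 0 0 0;1 1.5 1.8 0 0 0 0;1 0.65 0.75 0 0 0 0;1 0 0 0 0 0 0;1 0 0 0 0 0 0;1 0 0 0 0 0 0"

```text
t: 25.47
eef_pos: [0.4726, 0.1397, 0.2101]
tool_rot: [-0.0, 0.157, 0.988, -0.001]
contact_force: [0.2, -0.0, -0.2]
gripper_width: 1.001
```

>>> move_arm:
  commands: "1 0 0 0 0 0 0;1 0 0 0 0 0 0"

```text
t: 25.63
eef_pos: [0.4726, 0.1401, 0.2105]
tool_rot: [-0.0, 0.157, 0.988, -0.0]
contact_force: [0.3, 0.3, -0.1]
gripper_width: 0.993
```

```bash
python3 - <<'E'
from h import *
c=wrist('pics/w13.png');o=c['obs'];print(o['eef_pos'],delta([.471,.142,.0395]))
H=np.array(c['hand_eye']);T=R.from_quat(np.roll(o['tool_rot'],-1)).as_matrix()
q=H[:3,:3].T@(T.T@(np.array([.471,.142,.098])-o['eef_pos'])-H[:3,3]); print(cv2.projectPoints(q.reshape(1,3),np.zeros(3),np.zeros(3),c['K'],np.array(c['distortion']))[0].ravel().round(1))
hsv=cv2.cvtColor(cv2.imread('pics/w13.png'),cv2.COLOR_BGR2HSV)
m=cv2.inRange(hsv,(105,120,60),(130,255,255)); n,l,s,ce=cv2.connectedComponentsWithStats(m)
print([(s[i],ce[i].round(1)) for i in range(1,n) if s[i][4]>150])
E
```

```text
[0.47264919 0.14013601 0.21053208] [ 0.2   0.1  17.11]
[319.2 196.1]
[(array([ 605,  140,   35,   62, 1616], dtype=int32), array([624.9, 171.6])), (array([297, 165,  45,  34, 805], dtype=int32), array([320.1, 179.4])), (array([  0, 317,  30,  35, 580], dtype=int32), array([ 10.4, 332.8]))]
```

The blue finial is still where it was put (column 320, predicted 319). Gripping.

>>> move_arm:
  commands: "1 0.2 0.1 3 0 0 0;1 0 0 3.6 0 0 0;1 0 0 3.6 0 0 0;1 0 0 3 0 0 0;1 0 0 2.2 0 0 0;1 0 0 1.1 0 0 0;1 0 0 0.5 0 0 0;1 0 0 0 0 0 0;1 0 0 0 0 0 0"

```text
t: 26.43
eef_pos: [0.4714, 0.1434, 0.0416]
tool_rot: [0.001, 0.155, 0.988, 0.0]
contact_force: [-0.6, 1.0, -0.4]
gripper_width: 0.996
```

>>> move_arm:
  commands: "0.3 0 0 0 0 0 0;0.3 0 0 0 0 0 0;0.3 0 0 0 0 0 0;0.3 0 0 0 0 0 0;0.3 0 0 0 0 0 0;0.3 0 0 0 0 0 0;0.3 0 0 0 0 0 0;0.3 0 0 0 0 0 0"

```text
t: 27.1
eef_pos: [0.471, 0.1435, 0.0415]
tool_rot: [0.0, 0.155, 0.988, 0.0]
contact_force: [-1.7, -1.2, 5.9]
gripper_width: 0.457
```

>>> move_arm:
  commands: "0.3 0 0 -0.5 0 0 0;0.3 0 0 -1.5 0 0 0;0.3 0 0 -3 0 0 0;0.3 0 0 -3 0 0 0;0.3 0 0 -3 0 0 0;0.3 0 0 -3 0 0 0;0.3 0 0 -2 0 0 0;0.3 0 0 -1 0 0 0;0.3 0 0 0 0 0 0;0.3 0 0 0 0 0 0"

```text
t: 27.93
eef_pos: [0.4701, 0.1432, 0.2103]
tool_rot: [-0.0, 0.155, 0.988, 0.0]
contact_force: [-0.3, -0.5, -0.9]
gripper_width: 0.457
```

```bash
python3 - <<'E'
from h import *
print(delta([.518,-.3045,.209]))
E
```

```text
[-18.28 -41.15   0.12]
```

>>> move_arm:
  commands: "0.3 -0.65 -1.47 0 0 0 0;0.3 -1.306 -2.94 0 0 0 0;0.3 -1.306 -2.94 0 0 0 0;0.3 -1.306 -2.94 0 0 0 0;0.3 -1.306 -2.94 0 0 0 0;0.3 -1.306 -2.94 0 0 0 0;0.3 -1.306 -2.94 0 0 0 0;0.3 -1.306 -2.94 0 0 0 0;0.3 -1.306 -2.94 0 0 0 0;0.3 -1.306 -2.94 0 0 0 0;0.3 -1.306 -2.94 0 0 0 0;0.3 -1.306 -2.94 0 0 0 0"

```text
t: 28.93
eef_pos: [0.5084, -0.2257, 0.2084]
tool_rot: [-0.002, 0.155, 0.988, 0.0]
contact_force: [0.2, 0.5, -0.9]
gripper_width: 0.456
```

>>> move_arm:
  commands: "0.3 -1.306 -2.94 0 0 0 0;0.3 -1.1 -2.5 0 0 0 0;0.3 -0.65 -1.4 0 0 0 0;0.3 -0.2 -0.5 0 0 0 0;0.3 0 0 0 0 0 0;0.3 0 0 0 0 0 0;0.3 0 0 0 0 0 0;0.3 0 0 0 0 0 0"

```text
t: 29.6
eef_pos: [0.5184, -0.3026, 0.2103]
tool_rot: [-0.0, 0.154, 0.988, 0.001]
contact_force: [-0.3, 0.2, -1.0]
gripper_width: 0.457
```

```bash
python3 - <<'E'
from h import *
wrist('pics/w14.png');print(delta([.518,-.3045,.0412]))
E
```

```text
[-0.02 -0.18 16.93]
```

View pics/w14.png

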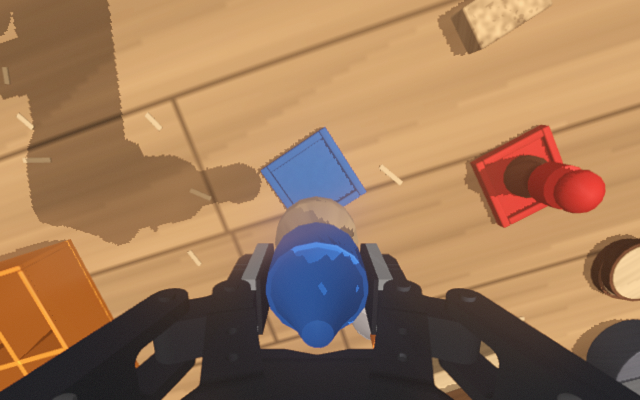

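Blue is held over the blue tray (centre column about 313), and red stands upright in the red tray (528,180). Lowering.

>>> move_arm:
  commands: "0.3 0 -0.15 1.5 0 0 0;0.3 0 0 3 0 0 0;0.3 0 0 3.3 0 0 0;0.3 0 0 3.3 0 0 0;0.3 0 0 2.6 0 0 0;0.3 0 0 1.5 0 0 0;0.3 0 0 0.8 0 0 0;0.3 0 0 0.4 0 0 0;0.3 0 0 0.2 0 0 0;0.3 0 0 0.1 0 0 0;0.3 0 0 0 0 0 0;0.3 0 0 0 0 0 0"

```text
t: 30.65
eef_pos: [0.5184, -0.3062, 0.0448]
tool_rot: [0.001, 0.155, 0.988, -0.0]
contact_force: [-0.5, 0.1, 0.1]
gripper_width: 0.459
```

>>> move_arm:
  commands: "0.3 0 0 0.05 0 0 0;0.3 0 0 0.05 0 0 0;0.3 0 0 0 0 0 0;0.3 0 0 0 0 0 0"

```text
t: 30.98
eef_pos: [0.5178, -0.3059, 0.0428]
tool_rot: [0.0, 0.155, 0.988, 0.0]
contact_force: [-0.3, 0.0, -1.5]
gripper_width: 0.456
```

>>> move_arm:
  commands: "0.3 0 0 0.05 0 0 0;0.3 0 0 0.05 0 0 0;0.3 0 0 0.05 0 0 0;0.3 0 0 0 0 0 0;0.3 0 0 0 0 0 0"

```text
t: 31.4
eef_pos: [0.5178, -0.306, 0.0416]
tool_rot: [0.0, 0.155, 0.988, 0.0]
contact_force: [-2.6, -0.5, 5.0]
gripper_width: 0.461
```

>>> move_arm:
  commands: "0.55 0 0 0 0 0 0;0.7 0 0 0 0 0 0;1 0 0 0 0 0 0;1 0 0 0 0 0 0;1 0 0 0 0 0 0;1 0 0 0 0 0 0;1 0 0 0 0 0 0"

```text
t: 31.98
eef_pos: [0.5177, -0.3058, 0.0411]
tool_rot: [-0.0, 0.155, 0.988, 0.0]
contact_force: [-0.2, -0.2, 0.3]
gripper_width: 1.0
```

>>> move_arm:
  commands: "1 0 0 -1 0 0 0;1 0 0 -3 0 0 0;1 0 0 -3.5 0 0 0;1 0 0 -3.5 0 0 0;1 0 0 -3.5 0 0 0;1 0 0 -3 0 0 0;1 0 0 -2 0 0 0;1 0 0 -0.8 0 0 0;1 0 0 0 0 0 0;1 0 0 0 0 0 0"

```text
t: 32.82
eef_pos: [0.5174, -0.3055, 0.2437]
tool_rot: [-0.0, 0.155, 0.988, 0.0]
contact_force: [-0.1, 1.4, -1.4]
gripper_width: 0.996
```

```bash
python3 - <<'E'
from h import *
for n in('scene','top'): cv2.imwrite(f'pics/{n}9.png',bot.read_camera(n)['img'][:,:,::-1])
wrist('pics/w15.png')
a=cv2.imread('pics/scene9.png')[160:270,170:470]; b=cv2.imread('pics/w15.png')[100:260,200:600]
r=lambda i,w:cv2.resize(i,(w,int(i.shape[0]*w/i.shape[1])),interpolation=cv2.INTER_CUBIC)
cv2.imwrite('pics/final.png',np.vstack([r(a,780),r(b,780)])[:600])
E
```

```text
(no output)
```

View pics/final.png

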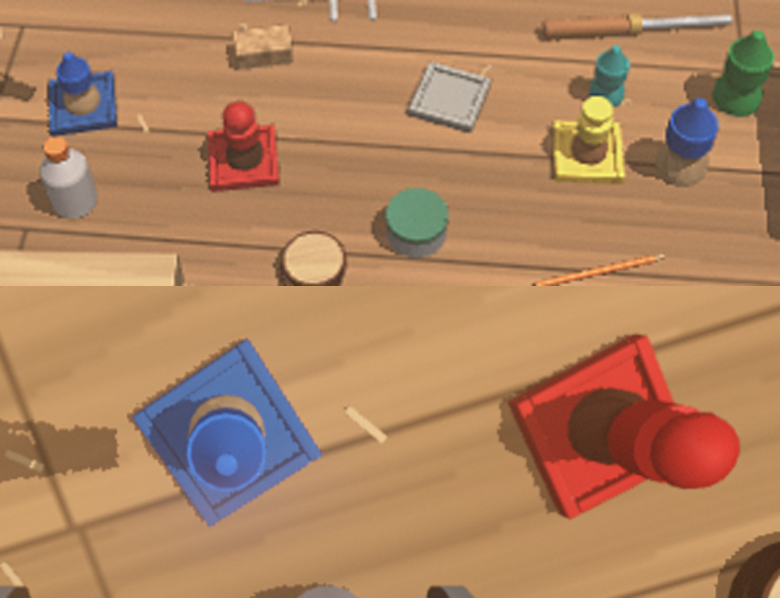

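The final picture shows blue in the blue tray (82,95), red in the red tray (242,150) and yellow in the yellow tray (592,145), all upright. The grey tray is empty and the bystanders have not moved. Handing in.

```bash
python3 -c "
from station import bot
print(bot.hand_in())"
```

```text
the job is handed in; nothing more can be done
None
```

All three finials now stand upright in the trays of their own colour, and the job was handed in at about 33 s of the 104 s allowed. I parked blue in the grey tray, moved yellow to the yellow tray and red to the red tray, then took blue on to the blue tray.

- **Setting down:** each finial was lowered until the wrist force showed contact. This was 4–7 N for the three final placings and a brief 16 N when parking blue, which I eased off before letting go.
- **Last pictures:** the scene and wrist views show each finial inside its recess and the grey tray empty. The glue bottle, wax tin, sanding block and look-alikes appear unmoved; I judged that by eye and did not measure it.
- **Disagreements:** predicted and seen pixels differed by about 2–4 px (about 2–4 mm). The commanded height ran up to 3 mm high on the descents, so I finished each placing in small steps by force. No check failed.

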